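# Clip the long sample tube into the mixer

### The job

Take the longest of the three capped tubes lying in the grey rack and push it down past the sprung steel jaw of the clip on top of the tube mixer, until it sits fully home on the clip's saddles with its middle about at the clip's middle, then let go of it. Leave the other two tubes lying in the rack.

Things in the scene. Friction and masses are not known exactly. Their poses are not given: they have to be found in the camera images.
- long_tube: White tube, 20 mm in diameter, 160 mm long over all, round bottom, blue cap 24 mm in diameter and 20 mm long; 40 to 85 g. Starts lying level in the grey rack, its axis 45 mm above the table. Origin: middle of its length, on its axis; x axis along it towards the cap. Grip it across at its middle, from above: there the rack is open for 72 mm along the tube, down to 8 mm above the table.
- short_tube: Bystander in the rack: white capped tube of the same 20 mm diameter, only 117 mm long. Origin on its axis, at the rack's mid-line; x axis along it towards the cap. The rack (100 x 230 mm) holds three parallel tubes 75 mm apart, in random order, in notches of two ridges 80 mm apart, ridge tops 45 mm above the table.
- slim_tube: Bystander in the rack: thin white capped tube, 16 mm in diameter, 128 mm long. Origin on its axis, at the rack's mid-line; x axis along it towards the cap.
- clip_seat (a point): Where the long tube's middle belongs: 102 mm above the table, 42 above the mixer's deck. x along the tube (cap either way), z up. Forks 10 mm thick at x = +-38, finger room between: fixed black prong at y = -11, sprung steel jaw at +y, its lip at y = 5.5, z = 13.5. Both flare out to y = -22, +21 at z = 33. Pushing straight down (about 5 to 10 N) opens the jaw; it snaps back over the tube.
Not all that is in view belongs to the job. Leave any black, green or red look-alike of the long_tube alone.

How it is judged:
At the end, for the whole second after the job is handed in: Long tube at rest, released, under the jaw's lips: axis within 6 mm of seat height and 10 mm sideways, within 10 degrees of the clip (which itself holds it so), its middle within 18 mm of the clip's middle along the tube; the other two tubes within 30 mm of where they started (x of long_tube in the frame of clip_seat between -0.018 and 0.018 m and y of long_tube in the frame of clip_seat between -0.01 and 0.01 m and z of long_tube in the frame of clip_seat between -0.006 and 0.006 m and angle between the x axis of long_tube and the x axis of clip_seat, either way round below 0.18 rad and linear speed of long_tube below 0.02 m/s and contact force between the fingers and long_tube below 0.2 N and distance of each of short_tube, slim_tube from where it was at the start of the episode below 0.03 m); the robot touches nothing.
It fails at once if the short tube is taken or knocked out of its place in the rack (distance of short_tube from where it was at the start of the episode above 0.03 m).
It fails at once if the slim tube is taken or knocked out of its place in the rack (distance of slim_tube from where it was at the start of the episode above 0.03 m).
It also fails if it takes over 45 s, if anything falls off the work surface, if the arm or the gripper's body presses on something with over 40 N, if the wrist force passes 120 N, or if a joint passes its speed limit or range.

### The arm

A 6-joint arm with a two-finger parallel gripper is mounted at the origin on the work surface. World frame = base frame: x ahead of the robot, y to its left, z up, the work surface at z = 0. Lengths are in m, angles in rad, forces in N, time in s.
With the tool pointing down it reaches from about 0.3 to 0.775 m from the base axis. Payload 14.6 kg.
Tool frame: the origin (TCP) lies between the finger pads; the fingertips stand env.tcp_to_tips ahead of it and the grasp point (between the pads) lies 2 mm behind it (env.tcp_to_tips is the distance from the TCP to the fingertips, in m); z points along the fingers, y is the direction in which the jaws open and shut (so a half turn about z gives the same grasp; the last joint's range is limited). The gripper opens to 94 mm and grips with 3 to 60 N. Pads are 16 mm wide; open, the fingers measure 119 mm over their backs; the gripper's body (75 mm by 177 mm) begins 78 mm behind the grasp point.
Start: joints at [-1.384, 0.3, 1.521, -0, 1.321, -0.067], TCP at [0.138, -0.532, 0.222] pointing down, gripper open.
Joint ranges: [-3.03, 3.03], [-0.79, 2.21], [0.23, 2.52], [-1.04, 4.18], [0, 3.07], [-2.55, 2.55]. Speed limits (rad/s): [2.22, 2.22, 2.57, 3.14, 3.14, 3.14].

### API

Orientations are given as a rotation vector (axis times angle).
In Python, from workcell import env, hand, kin, sensors, optics, finish_job gives the robot as it stands. Calls block until the motion is done:
- env.movep(position, orientation): joint-space move of the TCP to a pose.
- env.movel(position, rate=0.15, frame=None, guard=None): straight line of the TCP; frame=None keeps the orientation; rate is the mean speed in m/s. With guard (N) it stops when the force on the tool has changed by that much, and returns True; else False.
- env.movej(angles): joint-space move.
- hand.grip(opening): opening from 0.0 (shut) to 1.0 (fully open); the grip force is fixed at half the most; returns when the fingers have stopped.
- env.hold(seconds).
- kin.inverse_kinematics(position, orientation): joint angles nearest the present ones, or None.
- sensors.state(): the state.
- optics.read_camera(name): name is "side" or "top" or "wrist"; returns the picture (400x640x3 uint8, red, green, blue); there is no depth.
- optics.camera_model(name): a dict with "mtx" (3x3 intrinsics, pixels), "cam_to_world" (4x4, takes a point from camera to world coordinates). Camera axes: x right, y up, looking along -z (the intrinsics and any distortion apply to the point x, -y, -z); pixel columns grow to the right and rows downward; lengths in m; the calibration is good to about 2 mm. A picture is of the moment at which its call begins: read the wrist's pose just before it. camera_model takes no time and is no camera call; for the wrist camera it gives the pose at the moment of the call.
A pose or a line that the arm cannot do raises env.PlanningError and nothing moves.
- finish_job(): hands the job in, once; it reports no verdict.
The state is a dict: "clock": time; "q": joint angles; "joint_velocities": joint speeds; "joint_efforts": joint torques, N m; "tool_pos": TCP position; "tool_rot": TCP orientation; "force": force on the tool from outside, world axes, zero at the start; "ft_torque": the same for the moment, N m; "grip_width": opening from 0.0 (shut) to 1.0 (fully open).
Only numpy, scipy, OpenCV 4.12 (cv2) and the standard library are available. Lean on these libraries where they do the work, as an engineer would, in place of code of your own. Each camera call takes 0.05 s, during which the arm holds its last target. There are 200 camera calls.

## Working session

There is one attempt and no reset: what is moved stays moved. The work goes in short steps, each a Python script; the robot and the scene stay as the last script left them, time stands still between calls to the robot, and variables do not carry over. Pictures are saved under pics/ and viewed, about 8 in all and at most 12, crops included, and the job is handed in when it is done.

```bash
mkdir -p pics; ls
cat > h.py <<'E'
import numpy as np, cv2
from workcell import env, hand, kin, sensors, optics, finish_job
from scipy.spatial.transform import Rotation as R
def save(name,fn,crop=None,s=1):
    im=optics.read_camera(name)[:,:,::-1]
    if crop: im=im[crop[1]:crop[3],crop[0]:crop[2]]
    cv2.imwrite('pics/'+fn,cv2.resize(im,None,fx=s,fy=s,interpolation=cv2.INTER_CUBIC))
def ray(m,u,v,z):
    "pixel -> world point on plane z"
    K=m['mtx'];T=np.array(m['cam_to_world'])
    d=cv2.undistortPoints(np.array([[[u,v]]],float),np.array(K),np.array(m.get('dist',np.zeros(5)),float))[0,0]
    w=T[:3,:3]@np.array([d[0],-d[1],-1]); o=T[:3,3]
    return o+w*(z-o[2])/w[2]
def down(yaw): # tool z down, tool y at world direction yaw
    y=np.array([np.cos(yaw),np.sin(yaw),0]);z=np.array([0,0,-1.]);x=np.cross(y,z)
    return R.from_matrix(np.c_[x,y,z]).as_rotvec()
E
python3 - <<'E'
from h import *
save('top','top1.png',s=1.25);save('side','side1.png',s=1.25)
for n in('top','side','wrist'):print(n,optics.camera_model(n))
print(env.tcp_to_tips,sensors.state())
E
```

```text
pics
top {'mtx': array([[396.00184339,   0.        , 325.63522511],
       [  0.        , 396.00184339, 201.46191222],
       [  0.        ,   0.        ,   1.        ]]), 'cam_to_world': array([[-0.00730882,  0.98583909, -0.16753467,  0.33652262],
       [-0.99973644, -0.01085005, -0.02023169, -0.05587923],
       [-0.02176295,  0.16734265,  0.98565857,  0.90229754],
       [ 0.        ,  0.        ,  0.        ,  1.        ]])}
side {'mtx': array([[419.21898796,   0.        , 327.3294515 ],
       [  0.        , 419.21898796, 200.17026201],
       [  0.        ,   0.        ,   1.        ]]), 'cam_to_world': array([[-0.80935164,  0.32866857, -0.48675137, -0.03070185],
       [-0.58726224, -0.46492264,  0.66254811,  0.60197061],
       [-0.00854298,  0.8220851 ,  0.56930054,  0.65024323],
       [ 0.        ,  0.        ,  0.        ,  1.        ]])}
wrist {'mtx': array([[341.13463659,   0.        , 320.4341361 ],
       [  0.        , 341.13463659, 203.37026402],
       [  0.        ,   0.        ,   1.        ]]), 'cam_to_world': array([[ 0.25012854,  0.93091747,  0.266136  ,  0.2
[... 192 characters left out ...]
)}
0.017 {'clock': 0.1, 'q': array([-1.38357742e+00,  3.00399245e-01,  1.52149172e+00, -2.98538180e-06,
        1.32070995e+00, -6.65911649e-02]), 'joint_velocities': array([-3.43994941e-04, -1.41726737e-03, -6.01161626e-05,  4.12351766e-04,
       -1.17598714e-03,  1.33366248e-03]), 'joint_efforts': array([ 1.49805805e-03, -5.32646012e+01, -3.53281689e+01,  7.09739607e-02,
        2.35136080e-02, -5.40585040e-05]), 'tool_pos': array([ 0.13806355, -0.53217238,  0.22196354]), 'tool_rot': array([-3.11533078e+00, -3.97488462e-01,  9.99675953e-05]), 'force': array([-0.03042222, -0.14952631,  0.15219197]), 'ft_torque': array([0.06762141, 0.00658232, 0.04174311]), 'grip_width': 0.9984283809531063}
```

View pics/top1.png

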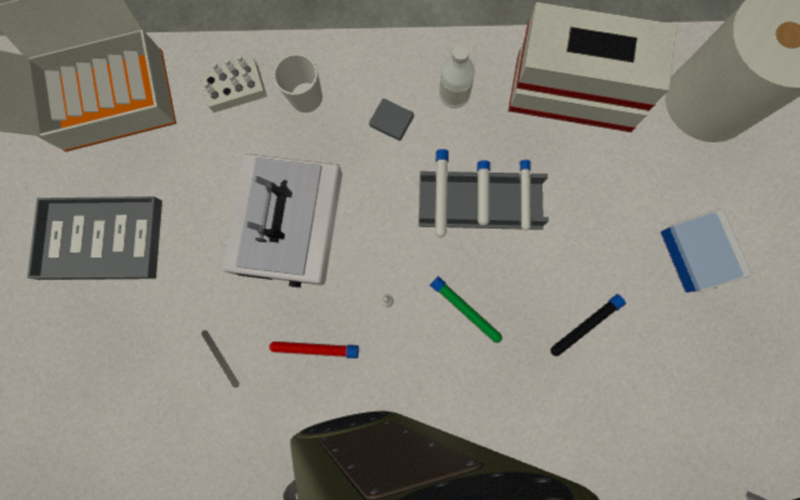

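View pics/side1.png

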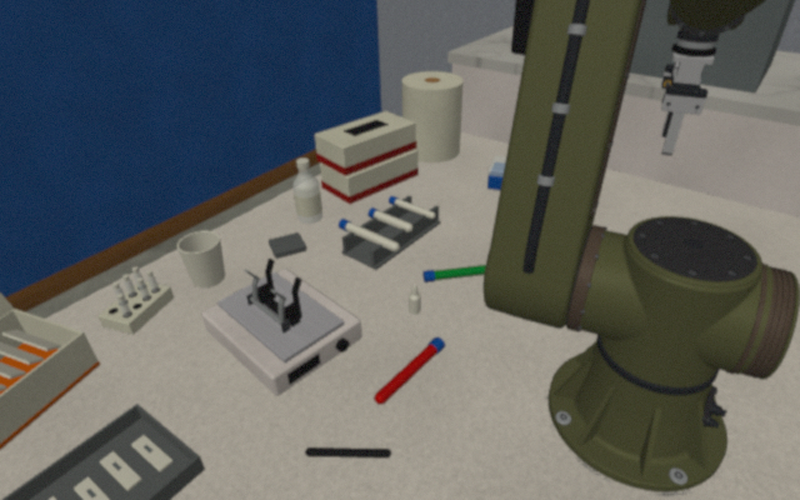

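Top view (1.25x): the long tube is the leftmost in the rack, with its cap end at (442,152) and its bottom at (440,234). The clip has its black prong near (280,210) and its steel jaw to the left near (262,210). Next I'll look at both from the wrist camera.

Run:
```python
from h import *
m=optics.camera_model('top')
a=ray(m,442/1.25,151/1.25,.045);b=ray(m,440/1.25,235/1.25,.045)
print('tube',a,b,(a+b)/2,np.linalg.norm(a-b))
c=ray(m,272/1.25,210/1.25,.11);print('clip',c)
t=(a+b)/2
for n,p in(('c',c),('t',t)):
    env.movep([p[0]-0.05,p[1],0.30],down(-np.pi/2))
    np.save('cam_%s.npy'%n,optics.camera_model('wrist'),allow_pickle=True)
    save('wrist','w_%s.png'%n,s=1.25)
    print(sensors.state()['tool_pos'],optics.camera_model('wrist')['cam_to_world'],sensors.state()['clock'])
```

```text
tube [ 0.66737171 -0.10317139  0.045     ] [ 0.51171864 -0.09667041  0.045     ] [ 0.58954518 -0.0999209   0.045     ] 0.15578876419311413
clip [0.54398085 0.1837659  0.11      ]
[0.49417849 0.18326292 0.2999287 ] [[-1.75659222e-03  9.61506689e-01  2.74775910e-01  5.75324373e-01]
 [-9.99998452e-01 -1.65988591e-03 -5.84469355e-04  1.83017945e-01]
 [-1.05874534e-04 -2.74776511e-01  9.61508116e-01  4.62442476e-01]
 [ 0.00000000e+00  0.00000000e+00  0.00000000e+00  1.00000000e+00]] 2.975
[ 0.53968146 -0.09874016  0.30010394] [[ 3.47605193e-04  9.61577545e-01  2.74533249e-01  6.20795115e-01]
 [-9.99999885e-01  4.24648114e-04 -2.21200665e-04 -9.88652156e-02]
 [-3.29281619e-04 -2.74533141e-01  9.61577582e-01  4.62619773e-01]
 [ 0.00000000e+00  0.00000000e+00  0.00000000e+00  1.00000000e+00]] 4.1333
```

View pics/w_c.png

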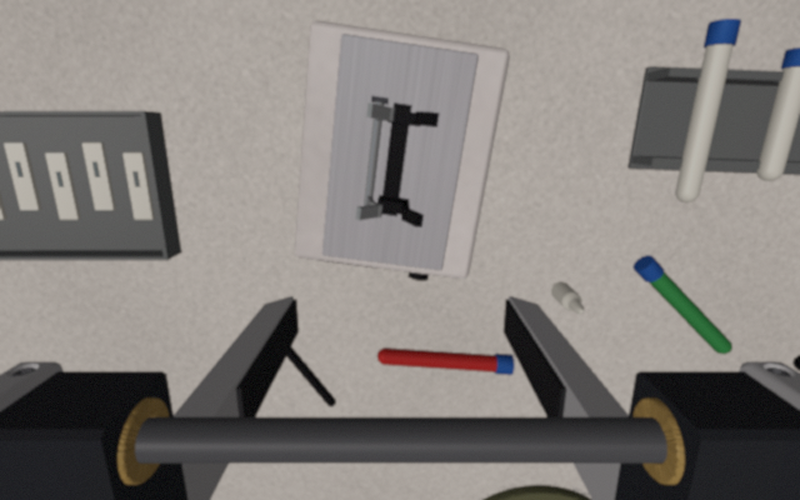

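View pics/w_t.png

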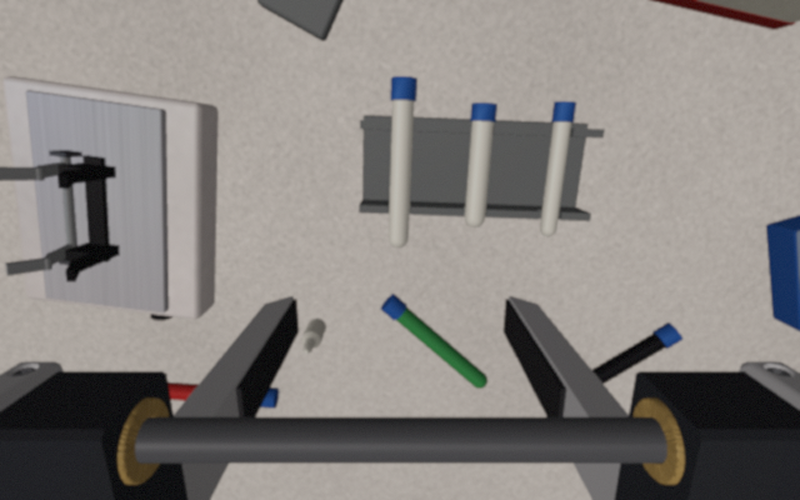

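View crop.

The long tube in the wrist image runs from its cap end at (404,77) to its bottom at (399,246). The clip flare tips are near (438,119) and (419,220) on the black prong, and near (372,108) and (362,211) on the jaw. I'll enlarge the clip.

Run:
```python
from h import *
im=cv2.imread('pics/w_c.png')[80:250,330:470]
cv2.imwrite('pics/crop.png',cv2.resize(im,None,fx=3.5,fy=3.5,interpolation=cv2.INTER_CUBIC))
```

```text
(no output)
```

View pics/crop.png

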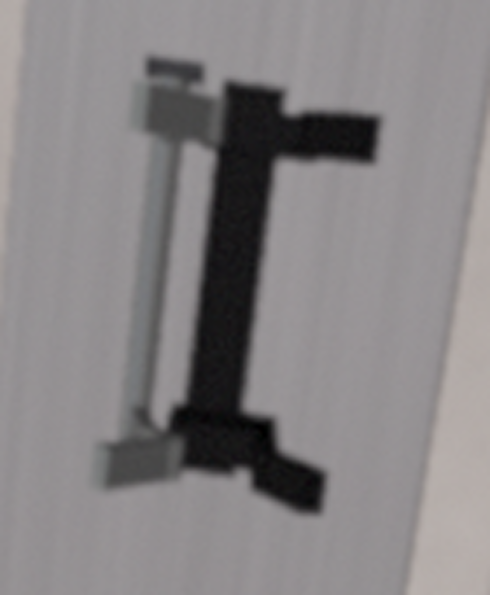

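```bash
cat >> h.py <<'E'
def load(n): return np.load(n,allow_pickle=True).item()
E
python3 - <<'E'
from h import *
m=load('cam_c.npy')
f=lambda u,v,z:ray(m,(330+u/3.5)/1.25,(80+v/3.5)/1.25,z)[:2]
P=[f(380,138,.135),f(322,492,.135),f(137,107,.135),f(97,466,.135)]
M=np.array([[.038,-.022],[-.038,-.022],[.038,.021],[-.038,.021]])
P=np.array(P);print(P)
pc=P.mean(0);mc=M.mean(0)
U,S,V=np.linalg.svd((M-mc).T@(P-pc));Rt=V.T@U.T
t=pc-Rt@mc;print('yaw',np.arctan2(Rt[1,0],Rt[0,0]),'clip',t,'res',(M@Rt.T+t-P)*1e3, 'scale',np.linalg.norm(P-pc)/np.linalg.norm(M-mc))
mt=load('cam_t.npy')
a=ray(mt,404/1.25,77/1.25,.045);b=ray(mt,399/1.25,246/1.25,.045)
d=a-b;print('tube',a,b,(a+b)/2,np.linalg.norm(d),np.arctan2(d[1],d[0]))
# the same tube from cam_c
a=ray(m,724/1.25,19/1.25,.045);b=ray(m,688/1.25,201/1.25,.045);print(a,b,(a+b)/2)
E
```

```text
[[0.58438164 0.15516579]
 [0.50905193 0.16639195]
 [0.59062422 0.20588366]
 [0.51501007 0.2164275 ]]
yaw -0.13702086346380124 clip [0.54983526 0.18646254] res [[ 0.09242183  4.31242945]
 [ 0.13445824  3.46730696]
 [-0.27668127 -3.80846239]
 [ 0.0498012  -3.97127402]] scale 1.048943904083382
tube [ 0.66929727 -0.10219384  0.045     ] [ 0.51016792 -0.09744082  0.045     ] [ 0.5897326  -0.09981733  0.045     ] 0.15920031830174275 -0.029860005435010047
[ 0.67068462 -0.10158146  0.045     ] [ 0.50995548 -0.09941706  0.045     ] [ 0.59032005 -0.10049926  0.045     ]
```

Run:
```python
from h import *
ty=-0.025; p=np.array([.5900,-.1001])
hand.grip(.55)
env.movep([*p,.14],down(ty-np.pi/2))
print(env.movel([*p,.043],rate=.1,guard=8))
print(sensors.state()['tool_pos'])
hand.grip(0.); s=sensors.state();print(s['grip_width'],s['force'])
env.movel([*p,.26],rate=.15)
s=sensors.state();print(s['grip_width'],s['force'],s['tool_pos'],s['clock'])
cy=-0.137;c=np.array([.5498,.1865])
env.movep([*c,.26],down(cy-np.pi/2)); env.hold(.2)
env.movel([*c,.20],rate=.1)
np.save('cam_d.npy',optics.camera_model('wrist'),allow_pickle=True)
im=optics.read_camera('wrist')[:,:,::-1];cv2.imwrite('pics/w_d.png',im[40:340,120:520].repeat(2,0).repeat(2,1))
im=optics.read_camera('side')[:,:,::-1];cv2.imwrite('pics/s_d.png',cv2.resize(im[140:320,120:340],None,fx=3,fy=3))
```

```text
False
[ 0.59039671 -0.10016856  0.04371956]
0.20490521358831204 [0.78605153 1.60441619 0.15939893]
0.20721852940493588 [ 0.13224932  0.09406866 -1.04252746] [ 0.58978975 -0.10005267  0.25917001] 8.975
```

View pics/w_d.png

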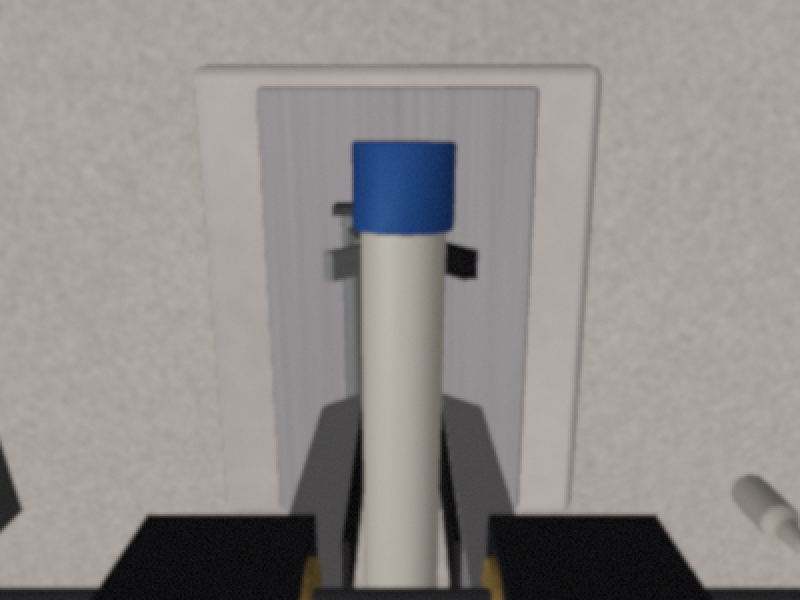

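View pics/s_d.png

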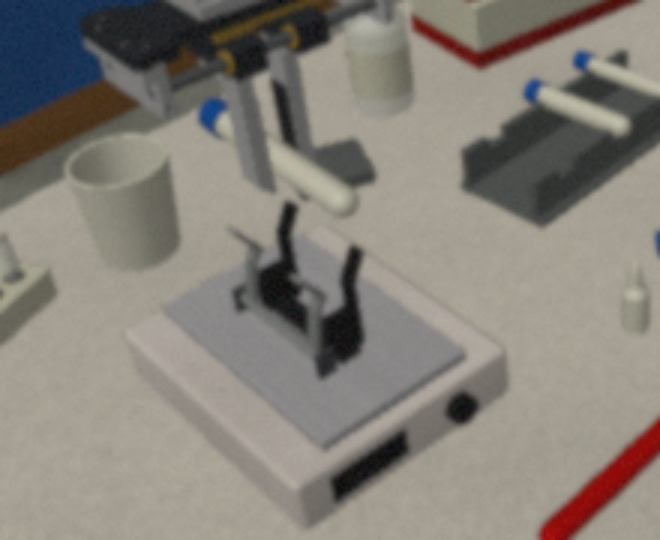

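The tube is held level (19.3 mm grip width). In the wrist view (2x crop) the flare tips at u=324 and 478 lie evenly about the tube at u≈402. I'll check the position along the tube, then push.

Run:
```python
from h import *
m=load('cam_d.npy');c=np.array([.5498,.1865]);cy=-.137
Rt=np.array([[np.cos(cy),-np.sin(cy)],[np.sin(cy),np.cos(cy)]])
for u,v in((478,262),(324,264)):print(Rt.T@(ray(m,120+u/2,40+v/2,.135)[:2]-c))
E1=Rt.T@(ray(m,120+403/2,40+142/2,.20+.002+.012)[:2]-c);print('cap end along clip axis (want .080)',E1)
env.movel([*c,.150],rate=.1,guard=15)
for z in(.128,.118,.110,.104,.100):
    g=env.movel([*c,z],rate=.04,guard=30);s=sensors.state();print(z,g,s['tool_pos'],s['force'],s['grip_width'])
    if g:break
save('side','s_e.png',(120,140,340,320),3)
print(s['clock'])
```

```text
[ 0.03906103 -0.02597005]
[0.03842203 0.02620694]
cap end along clip axis (want .080) [ 0.07934112 -0.0003797 ]
0.128 False [0.54988167 0.18651285 0.12808642] [ 0.36220514 -0.39653266 -0.4494701 ] 0.20694123930043185
0.118 False [0.54982084 0.18614377 0.11769629] [ 0.98036895 -4.26457571 -0.44156996] 0.20556209176728604
0.11 False [0.55016948 0.18705202 0.1102276 ] [ 3.92624541  3.67784164 -0.72240492] 0.2060580758987271
0.104 False [0.54972162 0.18713686 0.10341811] [ 3.81098529  5.61858917 -2.37303506] 0.20467504002793518
0.1 False [0.54986661 0.18713238 0.09987798] [2.33614848 5.97170056 3.32981546] 0.2055116011588713
13.7917
```

View pics/s_e.png

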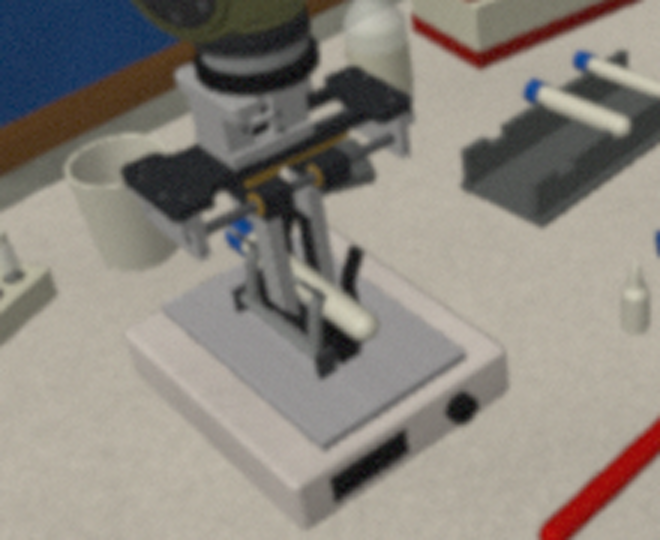

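Run:
```python
from h import *
c=np.array([.5499,.1865])
g=env.movel([*c,.0975],rate=.02,guard=15);s=sensors.state();print(g,s['tool_pos'],s['force'])
hand.grip(.42);env.hold(.2);s=sensors.state();print(s['grip_width'],s['force'])
print(env.movel([*c,.22],rate=.12,guard=10));print(sensors.state()['force'])
env.movel([.48,.1965,.24],rate=.15);env.hold(.3)
np.save('cam_f.npy',optics.camera_model('wrist'),allow_pickle=True)
im=optics.read_camera('wrist')[:,:,::-1];cv2.imwrite('pics/w_f.png',im[0:300,120:520].repeat(2,0).repeat(2,1))
save('side','s_f.png',(120,140,340,320),3);print(sensors.state()['clock'])
```

```text
True [0.55019423 0.18723209 0.09963053] [-2.79989315 -0.35659721  9.29819619]
0.422551741800774 [0.42288892 0.4298143  0.08810183]
False
[-0.38323554 -0.31411558  0.1784892 ]
16.975
```

View pics/s_f.png

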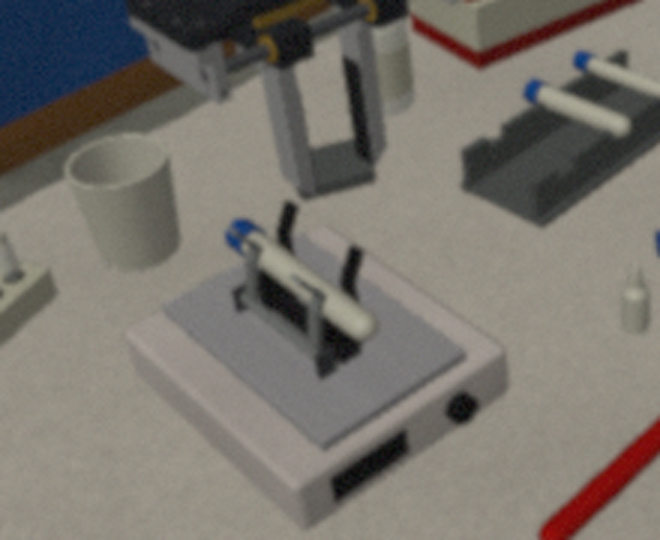

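View pics/w_f.png

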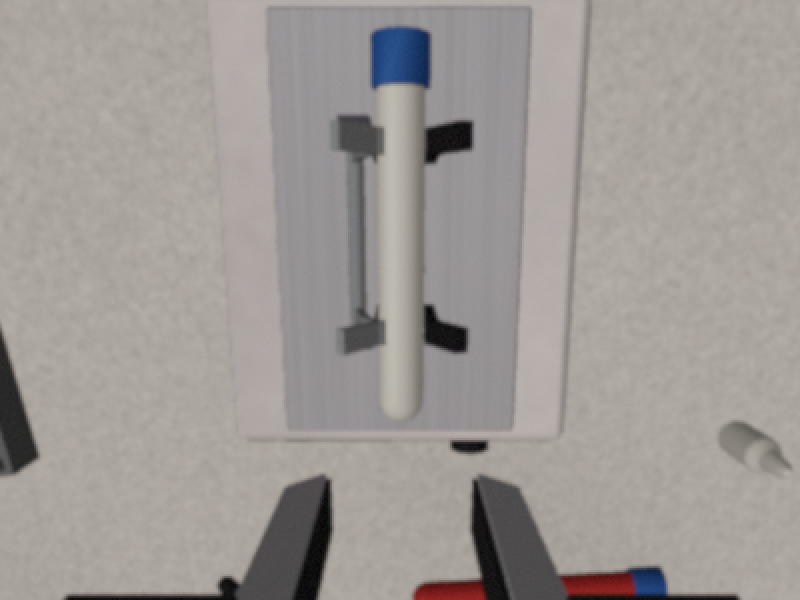

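The jaw lips overlap the tube's left edge at both forks (about (380,140) and (380,330)). The tube runs from v=28 to v=418, centred between the forks.

Run:
```python
from h import *
m=load('cam_f.npy');c=np.array([.5498,.1865]);cy=-.137
Rt=np.array([[np.cos(cy),-np.sin(cy)],[np.sin(cy),np.cos(cy)]])
a,b=[Rt.T@(ray(m,120+401/2,v/2,.102)[:2]-c) for v in(28,418)]
print(a,b,(a+b)/2,a[0]-b[0])
if abs((a+b)/2)[0]<.012: finish_job();print('handed in')
```

```text
[0.08100568 0.00036727] [-0.07996012  0.00051966] [0.00052278 0.00044347] 0.16096580284870526
the job is handed in; nothing more can be done
handed in
```

The long tube is in the mixer clip and released, and I handed the job in at about 17 s on the robot's clock. I gripped it across its middle in the rack, lined it up with the clip and pushed it straight down past the jaw.

- **Seating:** the push ended on firm contact about 0.4 mm below the expected seat height, where the 15 N guard stopped it. I took that as the saddles. I did not measure the tube's height separately after letting go.
- **Final position:** the wrist picture puts the tube's middle about 0.5 mm from the clip's middle along the tube and 0.4 mm sideways. It lies in line with the clip, and both jaw lips overlap it.
- **Fingers:** they are clear of the tube, and the force reading is near zero.
- **Other tubes:** both look unmoved in the side picture. I did not measure them again.
- **Disagreement:** the clip's flare tips measured 51–52 mm apart, against 43 mm given. I put this down to the thickness of the plates, evenly on both sides, and did not correct for it.

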